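# Lay out the grinder's place for the next batch

## Robot

A 6-joint arm with a two-finger parallel gripper is mounted at the origin on the work surface. World frame = base frame: x ahead of the robot, y to its left, z up, the work surface at z = 0. Lengths are in m, angles in rad, forces in N, time in s.
With the tool pointing down it reaches from about 0.3 to 0.75 m from the base axis. Payload 8.5 kg.
Tool frame: the origin (TCP) lies on the centre line of the jaws, within the pads' length; the fingertips stand 8 mm ahead of it and the grasp point (between the pads) lies 11 mm behind it; z points along the fingers, y is the line along which they close (so a half turn about z gives the same grasp; the last joint's range is limited). The gripper opens to 88 mm and grips with 3 to 60 N. Pads are 18 mm wide; open, the fingers measure 123 mm over their backs; the gripper's body (75 mm by 187 mm) begins 45 mm behind the grasp point.
Start: joints at [0.906, 0.381, 1.297, -0, 1.464, -0.215], TCP at [0.239, 0.495, 0.247] pointing down, gripper open.
Joint ranges: [-3.11, 3.11], [-0.89, 2.33], [0.22, 2.48], [-1.42, 4.56], [0.17, 2.85], [-2.88, 2.88]. Speed limits (rad/s): [2.39, 2.39, 3.14, 3.14, 3.14, 3.14].

## Interface

Orientations are given as a 3x3 rotation matrix whose columns are the frame's x, y, z axes.
In Python, from cell import ctrl, eoat, ik, imaging, sign_off, status gives the robot as it stands. Calls block until the motion is done:
- ctrl.goto(position, orientation): joint-space move of the TCP to a pose.
- ctrl.move_linear(position, rotation=None, speed=0.15): straight line of the TCP; rotation=None keeps the orientation; speed is the mean speed in m/s.
- ctrl.set_joints(angles): joint-space move.
- eoat.set_gripper(opening): finger opening in m; the grip force is fixed at half the most; returns when the fingers have stopped.
- ctrl.dwell(seconds).
- ik(position, orientation): joint angles nearest the present ones, or None.
- imaging.grab_frame(name): name is "scene" or "top"; returns the picture (420x560x3 uint8, red, green, blue); there is no depth.
- imaging.camera_info(name): a dict with "fovy" (degrees; the focal length in pixels is half the picture's height over the tangent of half this angle, whatever the lens; pixels are square), "cx", "cy" (the principal point, pixels), "k1" (the pictures are not rectified: a ray, as slopes to the right and down, at radius r is drawn at 1 + k1 r^2 times it, then the intrinsics apply), "view" (4x4, takes a point from world to camera coordinates). Camera axes: x right, y down, z forward; pixel columns grow to the right and rows downward; lengths in m; the calibration is good to about 2 mm. A picture is of the moment at which its call begins. camera_info takes no time and is no camera call.
A pose or a line that the arm cannot do raises ctrl.PlanningError and nothing moves.
- sign_off(): hands the job in; it is judged then, once.
Readings, each from a call of its own:
- status.read_time(): time.
- status.read_qpos(): joint angles.
- status.read_qvel(): joint speeds.
- status.read_effort(): joint torques, N m.
- status.read_ee_pos(): TCP position.
- status.read_tcp_rot(): TCP orientation.
- status.read_force(): force on the tool from outside, world axes, zero at the start.
- status.read_wrist_torque(): the same for the moment, N m.
- status.read_opening(): finger opening in m.
- status.read_gripper_force(): force on a finger pad.
Only numpy, scipy, OpenCV 4.12 (cv2) and the standard library are available. Lean on these libraries where they do the work, as an engineer would, in place of code of your own. Each camera call takes 0.05 s, during which the arm holds its last target. There are 200 camera calls.

## Task

Set out this grinder's place: lay the large wheel flat on the middle of the brick with the small wheel centred on top of it, and lay the dressing stone flat on the bench midway between the brick and the tray of blanks, in line with the two. Take the sanding board out of its rack and lean it on its short edge against the smooth front face of the angle plate, centred on it and square to it, standing on the bench at a steady slant. Leave the oil can and the jar where they stand.

Things in the scene. Friction and masses are not known exactly. Their poses are not given: they have to be found in the camera images.
- bigwheel_center (a point): large grinding wheel: dark grey disc 60 mm across, 25 mm thick, lying flat, with a steel-bushed bore shown in the middle (the solid is plain). Point at its centre, half-way up; z up. Loose, about 0.17 kg
- smallwheel_center (a point): small grinding wheel: like the large one but 44 mm across and 22 mm thick. Point at its centre; z up. Loose, about 0.08 kg
- stone_center (a point): dressing stone: dull pinkish block 80 x 36 x 30 mm (its x, y, z), lying flat. Point at its centre. Loose, about 0.19 kg
- board_center (a point): sanding board: wooden board, brown abrasive on both faces, 140 mm tall (its z), 100 mm wide (y), 10 mm thick (x), the same front and back; starts upright in the slot of the rack, its top edge 150 mm above the bench, to be lifted straight out. Point at its centre. Loose, about 0.12 kg
- brick: half brick the wheels lie on: 120 mm (x) x 100 mm (y), 60 mm high. Origin at the middle of its underside, on the bench; fixed
- tray: open steel tray of thin blanks: 150 mm (x) x 90 mm (y), 25 mm high. Origin at the middle of its underside, on the bench; its centre is 0.23 to 0.25 m from the brick's, along the brick's +y or -y, and it is parallel to the brick; fixed
- angle: dark steel angle plate: an upright wall 110 mm wide (y), 80 mm high, 14 mm thick, with a foot reaching 80 mm back. Origin at the bottom middle of its smooth front face, on the bench; x points into the plate, away from the front face (which looks to -x, to the robot's side); y along the face; fixed
- rack: wooden rack holding the sanding board: base 70 mm (x) x 130 mm (y), two rails to 45 mm high with a 14 mm slot along y between them, slot floor 10 mm high. Origin at the middle of its underside; fixed
- oiler: bystander: steel oil can 54 mm across with a spout, 143 mm high. Origin at the middle of its underside
- jar: bystander: glass jar with a steel lid, 64 mm across, 85 mm high. Origin at the middle of its underside
Things that resemble listed ones, but are neither listed nor needed, are in the scene too. What is shaped like the part that bears bigwheel_center but green or red is not meant. What is shaped like the part that bears board_center but pink is not meant.

How it is judged:
By the outcome, as a careful person would: the job done as asked, in the order asked, and still so for the second after the job is handed in, with the robot touching nothing.
It also fails if it takes over 104 s, if anything falls off the work surface, if the arm or the gripper's body presses on something with over 40 N, if the wrist force passes 120 N, or if a joint passes its speed limit or range.

## Working session

There is one attempt and no reset: what is moved stays moved. The work goes in short steps, each a Python script; the robot and the scene stay as the last script left them, time stands still between calls to the robot, and variables do not carry over. Pictures are saved under pics/ and viewed, at most 14 in all, crops included, and the job is handed in when it is done.

```bash
mkdir -p pics; ls
cat > h.py <<'E'
import numpy as np, cv2
from cell import ctrl,eoat,ik,imaging,sign_off,status
def K(n):
    c=imaging.camera_info(n); f=210/np.tan(np.radians(c['fovy'])/2); return c,f
def ray(n,u,v):
    c,f=K(n); d=np.array([(u-c['cx'])/f,(v-c['cy'])/f]); s=d.copy()
    for _ in range(50): s=d/(1+c['k1']*(s@s))
    V=np.array(c['view']); R=V[:3,:3]; o=-R.T@V[:3,3]
    return o,R.T@np.array([s[0],s[1],1.])
def at(n,u,v,z):
    o,d=ray(n,u,v); return (o+d*(z-o[2])/d[2])[:2]
def proj(n,P):
    c,f=K(n); V=np.array(c['view']); p=V[:3,:3]@np.array(P)+V[:3,3]; s=p[:2]/p[2]; s=s*(1+c['k1']*(s@s)); return s*f+[c['cx'],c['cy']]
def save(n,name,crop=None,k=1):
    im=imaging.grab_frame(n)[:,:,::-1]; cv2.imwrite(f'pics/{name}_raw.png',im)
    if crop: x0,y0,x1,y1=crop; im=im[y0:y1,x0:x1]
    cv2.imwrite(f'pics/{name}.png',cv2.resize(im,None,fx=k,fy=k,interpolation=cv2.INTER_CUBIC))
E
python3 - <<'E'
from h import *
for n in('scene','top'):
    c,f=K(n); o,_=ray(n,280,210); print(n,c['fovy'],c['cx'],c['cy'],c['k1'],o,ray(n,280,210)[1])
    save(n,n+'0',None,1.42)
E
```

```text
pics
scene 47.687588020247134 281.75719387857595 199.43655584107523 0.008078248976821115 [ 0.98315702 -0.33207202  1.07872671] [-0.36039808  0.34243202 -0.86796397]
top 43.66271829057649 272.8725898276695 214.7062749159409 -0.1475036959380751 [0.43871407 0.07194304 1.35422496] [ 0.10365813 -0.03298432 -0.99419944]
```

View pics/scene0.png

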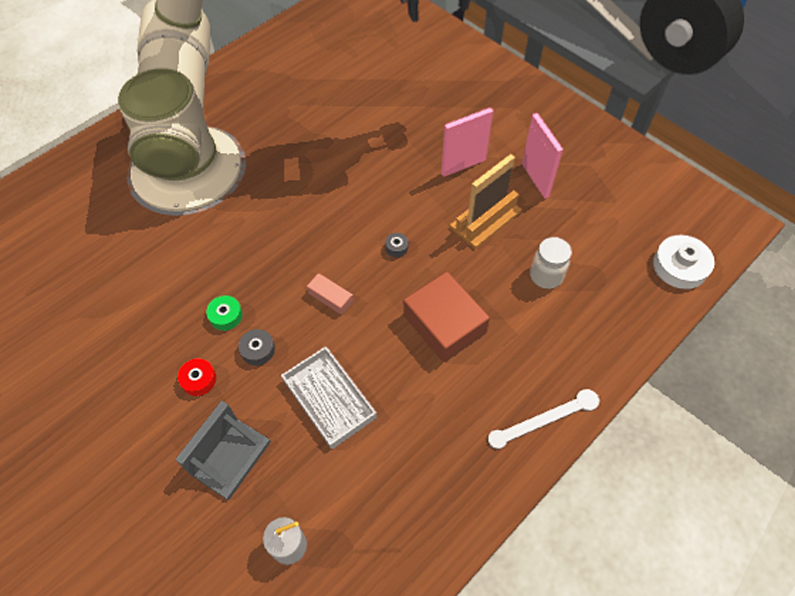

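View pics/top0.png

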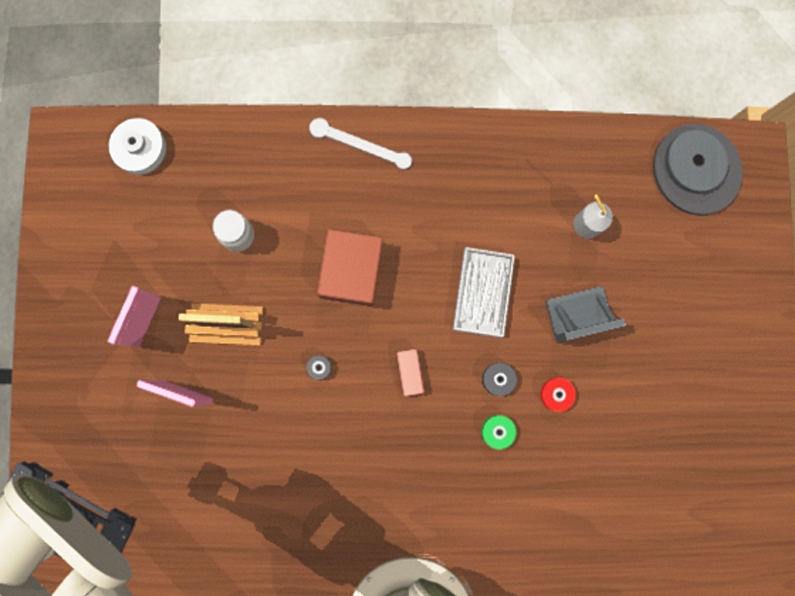

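The scene and top pictures show everything. Top picture pixels: brick (350,267), tray (485,291), large wheel (500,379), small wheel (319,367), stone (411,372), rack (224,324), angle plate (588,315), jar (233,230), oil can (593,219). Next I enlarge two areas.

Run:
```python
import cv2
im=cv2.imread('pics/top0_raw.png')
for n,(x0,y0,x1,y1) in dict(a=(120,150,290,277),b=(270,160,450,295)).items():
    c=cv2.resize(im[y0:y1,x0:x1],None,fx=4.4,fy=4.4,interpolation=cv2.INTER_CUBIC)
    for i in range(x0,x1,20): cv2.putText(c,str(i),(int((i-x0)*4.4),10),0,.35,(255,255,255)); cv2.line(c,(int((i-x0+.5)*4.4),12),(int((i-x0+.5)*4.4),18),(255,255,255))
    for i in range(y0,y1,20): cv2.putText(c,str(i),(0,int((i-y0)*4.4)+4),0,.35,(255,255,255))
    cv2.imwrite(f'pics/c{n}.png',c)
```

```text
(no output)
```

View pics/ca.png

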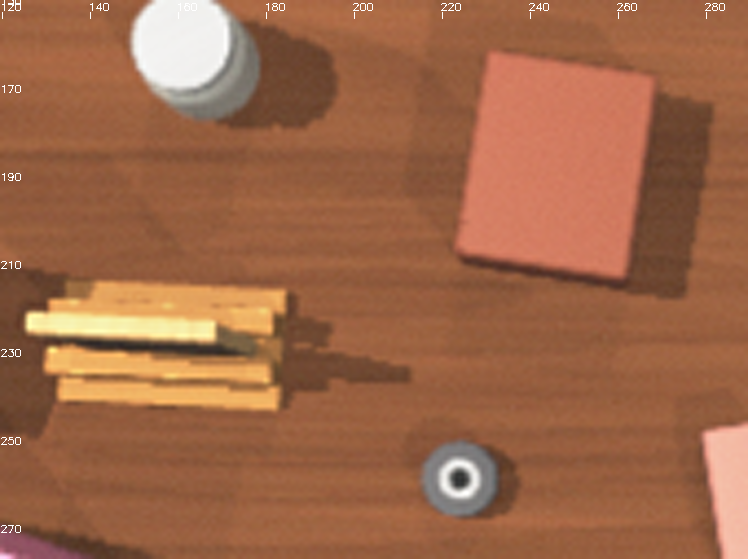

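View pics/cb.png

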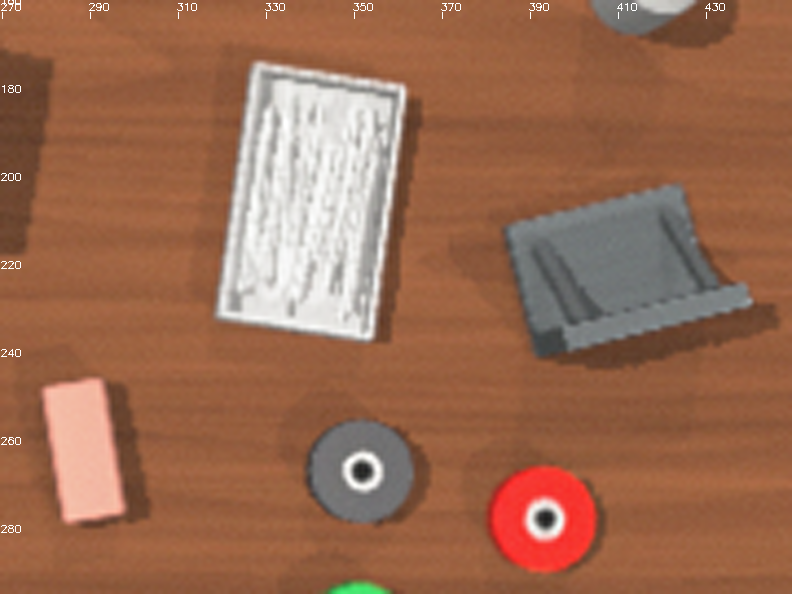

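Crops read as follows. Crop A has the brick top corners, board top edge (26..216, 312..343) and small wheel (459,478). Crop B has the tray, stone, large wheel (361,471) and wall top front edge (568,352)-(752,305). Now to positions.

```bash
cat > meas.py <<'E'
from h import *
def px(o,x,y): return ((x+.5)/4.4-.5+o[0],(y+.5)/4.4-.5+o[1])
A=(120,150);B=(270,160)
def P(o,pts,z): return np.array([at('top',*px(o,*p),z) for p in pts])
def rect(nm,o,pts,z):
    q=P(o,pts,z); c=q.mean(0); e=[q[(i+1)%4]-q[i] for i in range(4)]
    print(nm,c.round(4),'sides',[round(np.linalg.norm(v),4) for v in e],'ang',[round(np.degrees(np.arctan2(v[1],v[0])),1) for v in e]); return c
rect('brick',A,[(488,50),(656,75),(628,280),(458,250)],.06)
rect('tray',B,[(255,63),(405,87),(372,340),(217,318)],.025)
rect('stone',B,[(43,388),(102,378),(125,512),(65,523)],.03)
rect('board',A,[(26,312),(216,322),(215,343),(27,333)],.15)
rect('wall',B,[(563,330),(748,285),(752,305),(568,352)],.08)
rect('foot?',B,[(505,228),(683,187),(752,305),(540,357)],.01)
print('small',P(A,[(459,478)],.022),'big',P(B,[(361,471)],.025),'jar',P(A,[(181,42)],.085))
rect('rackbase',A,[(95,281),(286,292),(281,410),(58,402)],.045)
rect('rails',A,[(48,300),(273,308),(272,383),(45,372)],.045)
E
python3 meas.py
python3 - <<'E'
import cv2
im=cv2.imread('pics/scene0_raw.png')
x0,y0,x1,y1=110,80,380,280;k=2.95
cv2.imwrite('pics/sc.png',cv2.resize(im[y0:y1,x0:x1],None,fx=k,fy=k,interpolation=cv2.INTER_CUBIC))
E
```

```text
brick [0.6309 0.1136] sides [np.float64(0.0968), np.float64(0.1183), np.float64(0.0974), np.float64(0.1158)] ang [np.float64(-97.8), np.float64(173.0), np.float64(80.7), np.float64(-7.3)]
tray [ 0.5914 -0.1278] sides [np.float64(0.0896), np.float64(0.1503), np.float64(0.0913), np.float64(0.1515)] ang [np.float64(-98.2), np.float64(172.3), np.float64(82.6), np.float64(-8.4)]
stone [0.4455 0.0049] sides [np.float64(0.0344), np.float64(0.0778), np.float64(0.0349), np.float64(0.0782)] ang [np.float64(-79.7), np.float64(-169.8), np.float64(100.9), np.float64(9.8)]
board [0.5276 0.3392] sides [np.float64(0.1015), np.float64(0.0111), np.float64(0.1003), np.float64(0.0111)] ang [np.float64(-92.2), np.float64(178.9), np.float64(87.8), np.float64(4.9)]
wall [ 0.5218 -0.3164] sides [np.float64(0.111), np.float64(0.0115), np.float64(0.1106), np.float64(0.0126)] ang [np.float64(-76.2), np.float64(-169.2), np.float64(104.4), np.float64(12.6)]
foot? [ 0.5552 -0.315 ] sides [np.float64(0.1121), np.float64(0.0816), np.float64(0.1339), np.float64(0.079)] ang [np.float64(-76.5), np.float64(-149.5), np.float64(103.9), np.float64(15.0)]
small [[0.45283145 0.16865188]] big [[ 0.43487784 -0.15603437]] jar [[0.69336583 0.32529716]]
rackbase [0.5252 0.3281] sides [np.float64(0.1105), np.float64(0.0674), np.float64(0.1284), np.float64(0.0722)] ang [np.float64(-92.5), np.float64(179.0), np.float64(88.8), np.float64(-15.4)]
rails [0.5281 0.3401] sides [np.float64(0.1302), np.float64(0.0428), np.float64(0.1311), np.float64(0.0413)] ang [np.float64(-91.3), np.float64(-179.3), np.float64(88.1), np.float64(-0.4)]
```

View pics/sc.png

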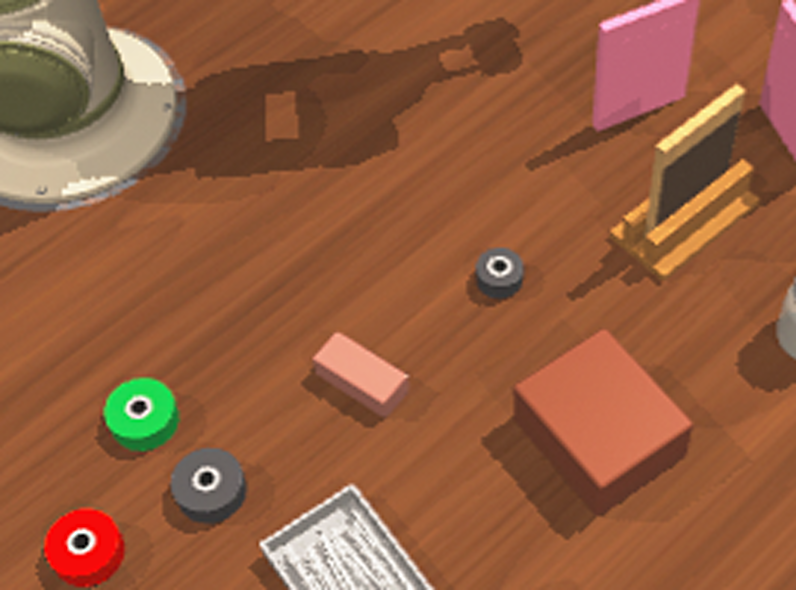

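Sizes match those given (brick 0.117×0.097, tray 0.150×0.090, stone 0.078×0.035, board 0.101×0.011, wall 0.111), and the brick–tray distance of 0.245 is right. I cross-check with the scene camera and go for the large wheel.

```bash
cat >> h.py <<'E'
def Rd(a):
    "tool down, jaws closing along yaw a; the half turn with the least joint motion"
    return Rt(np.array([np.cos(a),np.sin(a),0]),np.array([0,0,-1.]))
def Rt(y,z): return np.stack([np.cross(y,z),y,z],1)
def best(p,y,z):
    q0=np.array(status.read_qpos()); o=[]
    for s in(1,-1):
        R=Rt(s*y,z); q=ik(p,R)
        if q is not None: o.append((np.abs(np.array(q)-q0).max(),s,R))
    return min(o,key=lambda t:t[0])[2]
def down(p,a): return best(p,np.array([np.cos(a),np.sin(a),0]),np.array([0,0,-1.]))
def st(m=''): print(m,'t',round(float(np.ravel(status.read_time())[0]),2),'p',np.round(status.read_ee_pos(),4),'op',np.round(status.read_opening(),4),'F',np.round(status.read_force(),1))
E
python3 - <<'E'
from h import *
s=lambda x,y,z: at('scene',(x+.5)/2.95-.5+110,(y+.5)/2.95-.5+80,z).round(4)
print('big',s(206,479,.025),'small',s(499,266,.022))
print('brick',np.mean([s(*p,.06) for p in[(604,331),(691,425),(601,487),(515,390)]],0))
print('stone',np.mean([s(*p,.03) for p in[(338,333),(409,377),(385,404),(314,358)]],0))
b=[.435,-.156]; p=[*b,.10]; R=down(p,-np.pi/4)
st(); eoat.set_gripper(.078); st(); ctrl.goto(p,R); st(); ctrl.move_linear([*b,.010],speed=.12); st()
eoat.set_gripper(.05); st('closed'); print(status.read_gripper_force())
ctrl.move_linear([*b,.16],speed=.2);st()
save('top','bw',(120,150,390,310),2.9)
E
```

```text
big [ 0.436  -0.1552] small [0.4531 0.1701]
brick [0.633875 0.11355 ]
stone [0.449175 0.006425]
 t 0.1 p [0.239  0.4951 0.2462] op 0.0884 F [-0.4 -0.4 -0.2]
 t 0.46 p [0.2391 0.4953 0.2467] op 0.0783 F [ 0.7 -0.5  0.4]
 t 2.92 p [ 0.4352 -0.1555  0.1001] op 0.0779 F [-0.6 -0.2 -0.1]
 t 3.83 p [ 0.4353 -0.1561  0.0104] op 0.0781 F [-0.2 -0.2 -0.7]
closed t 4.24 p [ 0.4352 -0.1561  0.0104] op 0.059 F [-0.4  0.4  5.8]
29.999505020678043
 t 5.14 p [ 0.4345 -0.1557  0.159 ] op 0.0593 F [ 0.5  0.4 -1.9]
```

View pics/bw.png

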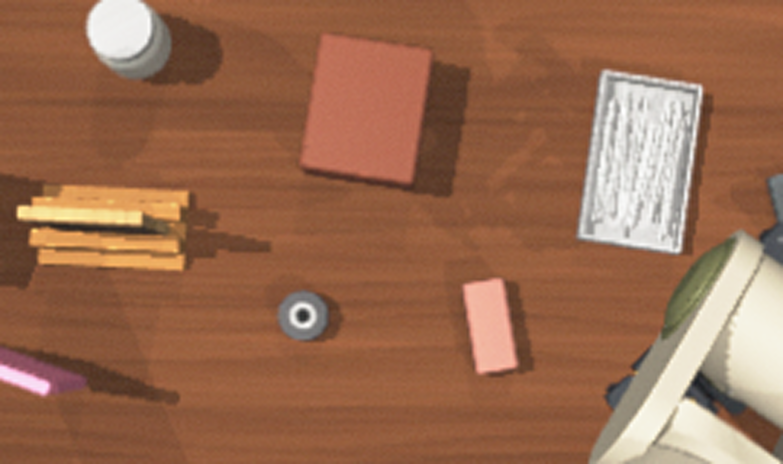

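The brick, small wheel and stone are unchanged, and the arm hides where the large wheel was. The wheel is held (opening 59 mm, weight 1.7 N), so I place it and fetch the small one.

Run:
```python
from h import *
b=[.632,.1136]; p=[*b,.12]; R=down(p,-np.pi/4)
ctrl.goto(p,R); ctrl.move_linear([*b,.0715],speed=.08); st('down'); eoat.set_gripper(.078); st()
ctrl.move_linear([*b,.13],speed=.2)
s=[.453,.1692]; p=[*s,.09]; R=down(p,np.pi/2); ctrl.goto(p,R); eoat.set_gripper(.062)
save('top','w1',(215,150,275,200),10)
ctrl.move_linear([*s,.010],speed=.12); eoat.set_gripper(.03); st('closed')
ctrl.move_linear([*s,.17],speed=.2); st()
im=cv2.imread('pics/w1_raw.png')
```

```text
down t 7.22 p [0.6321 0.1135 0.0714] op 0.0589 F [ 0.2  0.1 -2. ]
 t 7.69 p [0.6321 0.1136 0.0716] op 0.078 F [ 1.  -0.   0.5]
closed t 10.72 p [0.4532 0.1692 0.0103] op 0.0431 F [-0.2  0.5  4.4]
 t 11.67 p [0.4524 0.1691 0.169 ] op 0.0434 F [ 0.1  0.4 -0.5]
```

View pics/w1.png

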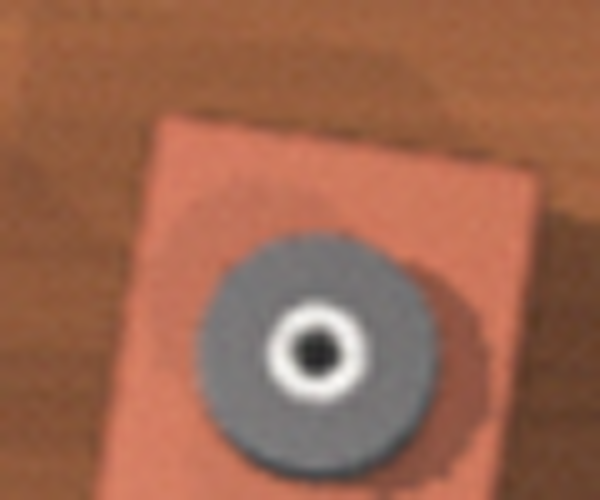

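The large wheel lies on the brick, its bore at about (246.4,184.6) px in the top picture. I check that against the brick and place the small wheel.

Run:
```python
from h import *
w=at('top',215+31.35,150+34.6,.085); print('wheel by top cam',w.round(4),'brick by top cam .6309 .1136')
b=[.632,.1136]; p=[*b,.15]; R=down(p,np.pi/2)
ctrl.goto(p,R); ctrl.move_linear([*b,.0965],speed=.08); st('down'); eoat.set_gripper(.062); st()
ctrl.move_linear([*b,.16],speed=.2)
# stone: close across its width (long axis at yaw 10.2 deg)
s=[.4472,.0055]; a=np.radians(100.2); p=[*s,.10]; R=down(p,a); ctrl.goto(p,R)
im=imaging.grab_frame('scene')[:,:,::-1]; cv2.imwrite('pics/w2.png',cv2.resize(im[160:280,200:360],None,fx=5,fy=5,interpolation=cv2.INTER_CUBIC))
ctrl.move_linear([*s,.013],speed=.12); eoat.set_gripper(.02); st('closed')
ctrl.move_linear([*s,.15],speed=.2); st()
```

```text
wheel by top cam [0.6324 0.1128] brick by top cam .6309 .1136
down t 13.26 p [0.6321 0.1137 0.0967] op 0.0432 F [-0.5 -0.1 -0.7]
 t 13.72 p [0.632  0.1136 0.0966] op 0.0621 F [ 0.4 -0.4  0.6]
closed t 16.52 p [0.4473 0.0055 0.0133] op 0.0358 F [-0.2  1.3  4.5]
 t 17.35 p [0.4466 0.0056 0.149 ] op 0.036 F [-0.7 -0.2 -2.4]
```

View pics/w2.png

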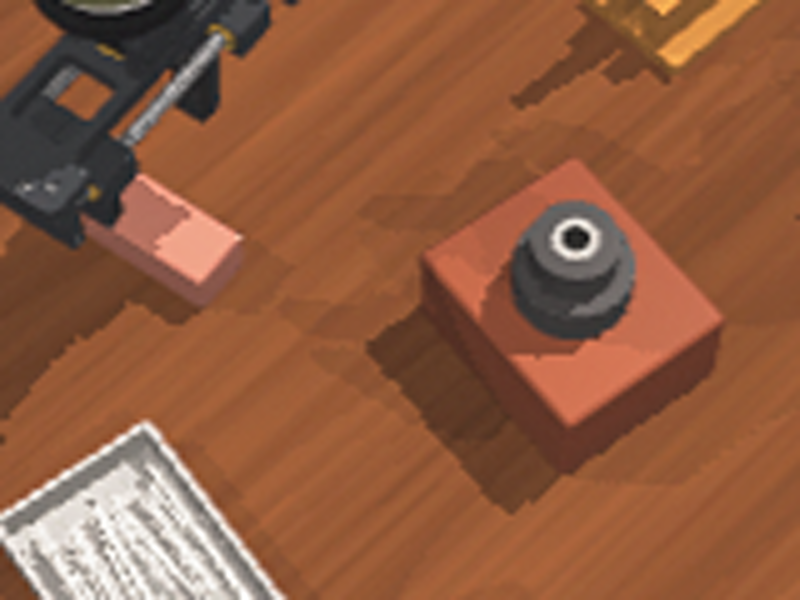

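Scene view: the small wheel is centred on the large one on the brick, bore at (575,239) in the crop; the stone is between the jaws. Next I place the stone and take the board.

Run:
```python
from h import *
m=np.array([.6117,-.0071])+.0012*np.array([-.16,-.987]); p=[*m,.12]; R=down(p,np.radians(-9))
ctrl.goto(p,R); ctrl.move_linear([*m,.0142],speed=.1); st('stone'); eoat.set_gripper(.06); st()
ctrl.move_linear([*m,.17],speed=.25)
b=[.5276,.3392]; p=[*b,.22]; R=down(p,np.radians(-2)); ctrl.goto(p,R); eoat.set_gripper(.04)
ctrl.move_linear([*b,.118],speed=.12); st(); eoat.set_gripper(.004); st('closed'); print(status.read_gripper_force(),status.read_wrist_torque())
ctrl.move_linear([*b,.24],speed=.12); st('lifted'); print(np.round(status.read_tcp_rot(),3))
im=imaging.grab_frame('scene')[:,:,::-1]; cv2.imwrite('pics/b1.png',cv2.resize(im[50:290,130:430],None,fx=2.5,fy=2.5,interpolation=cv2.INTER_CUBIC))
cv2.imwrite('pics/b1t.png',cv2.resize(imaging.grab_frame('top')[150:270,230:410,::-1],None,fx=4.4,fy=4.4,interpolation=cv2.INTER_CUBIC))
```

```text
stone t 19.66 p [ 0.6119 -0.0083  0.0148] op 0.0355 F [-0.1 -0.6 -1.6]
 t 20.19 p [ 0.6115 -0.0083  0.0143] op 0.0598 F [-0.1 -0.1  0.5]
 t 23.8 p [0.5279 0.3394 0.1188] op 0.0401 F [0.  0.5 0.1]
closed t 24.36 p [0.5276 0.3392 0.1182] op 0.0099 F [-0.5 -0.1  1. ]
29.972621952183545 [-0.10219299  0.11853275  0.01496578]
lifted t 25.52 p [0.5274 0.3391 0.2391] op 0.0096 F [-0.5  0.4 -2.1]
[[ 0.035  0.999 -0.001]
 [ 0.999 -0.035 -0.001]
 [-0.001 -0.001 -1.   ]]
```

View pics/b1.png

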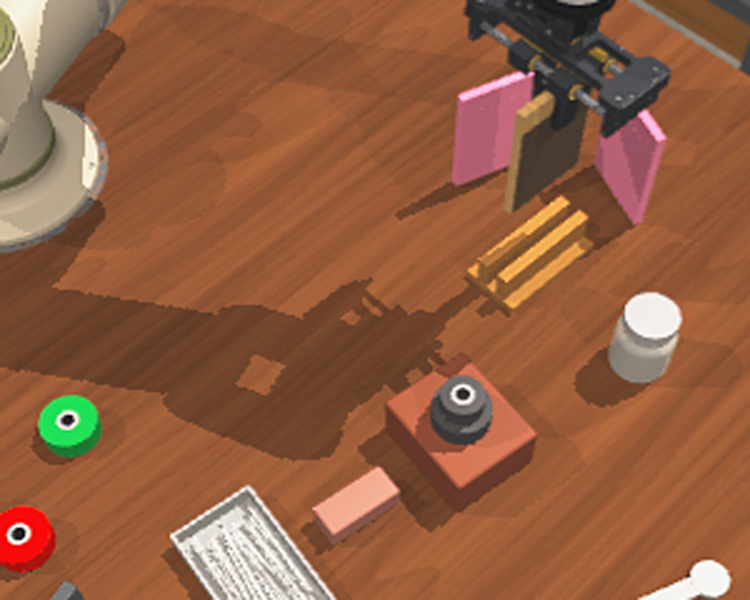

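View pics/b1t.png

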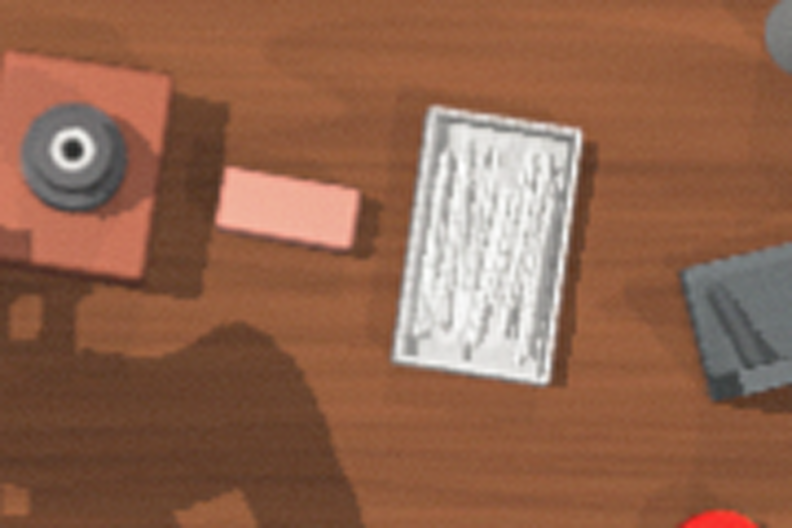

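The board is lifted clean and upright, and the stone lies between brick and tray at corners (222,166) to (352,250) in the second crop. I check the stone, then carry the board over to the plate.

```bash
cat > lean.py <<'E'
from h import *
def pose(F0,yaw,th,d,lift):
    X=np.array([np.cos(yaw),np.sin(yaw),0]);Z=np.array([0,0,1.])
    u=np.cos(th)*Z+np.sin(th)*X; n=np.cos(th)*X-np.sin(th)*Z
    return np.array([*F0,0])-d*X-.005*n+.108*u+lift*Z, n, -u
E
python3 - <<'E'
from lean import *
px=lambda o,x,y: ((x+.5)/4.4-.5+o[0],(y+.5)/4.4-.5+o[1])
P=lambda o,L,z: np.array([at('top',*px(o,*p),z) for p in L])
q=P((230,150),[(222,166),(360,187),(352,250),(217,225)],.03); print('stone',q.mean(0).round(4),'mid',[.6112,-.0071])
F=P((270,160),[(752,305),(568,352)],.08); bk=P((270,160),[(748,285),(563,330)],.08); print('front',F.round(4),F.mean(0),bk.mean(0))
ctrl.move_linear([.5276,.3392,.32],speed=.25)
F0=F.mean(0); p,n,z=pose(F0,np.radians(14.1),np.radians(13),.045,.16); R=best(p,n,z); print(p)
ctrl.goto(p,R); st()
a=imaging.grab_frame('top')[195:275,360:480,::-1]; b=imaging.grab_frame('scene')[270:360,110:210,::-1]
a=cv2.resize(a,(600,400),interpolation=cv2.INTER_CUBIC); b=cv2.resize(b,(500,450),interpolation=cv2.INTER_CUBIC)
cv2.imwrite('pics/an_t.png',a); cv2.imwrite('pics/an_s.png',b)
c=np.zeros((450,1100,3),np.uint8); c[:400,:600]=a; c[:,600:]=b; cv2.imwrite('pics/an.png',cv2.resize(c,(800,327)))
E
```

```text
stone [ 0.6115 -0.01  ] mid [0.6112, -0.0071]
front [[ 0.5296 -0.3712]
 [ 0.5022 -0.264 ]] [ 0.5158954  -0.31757983] [ 0.52772221 -0.3151206 ]
[ 0.49108885 -0.3238108   0.26635672]
 t 28.46 p [ 0.4915 -0.3232  0.2664] op 0.0097 F [ 0.2 -0.2 -1.4]
```

View pics/an_s.png

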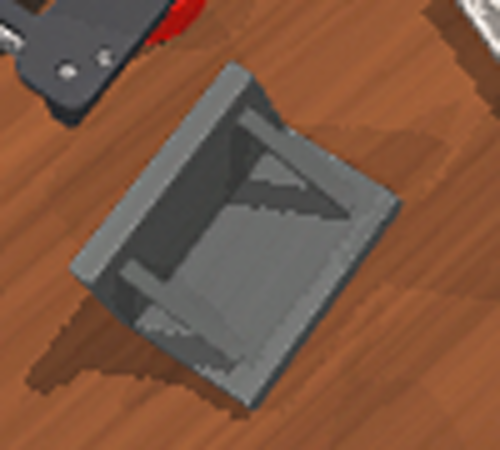

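Scene crop: the wall's top front edge runs (232,60) to (70,268), its back edge (253,78) to (92,285). I combine that with the top view and set the board down.

Run:
```python
from lean import *
q=np.array([at('scene',(x+.5)/5-.5+110,(y+.5)/5-.5+270,.08) for x,y in[(232,60),(70,268),(253,78),(92,285)]])
f=q[:2].mean(0);v=q[0]-q[1]; print(f.round(4),q[2:].mean(0).round(4),'len',np.linalg.norm(v),'yaw',np.degrees(np.arctan2(v[1],v[0]))-90)
X=np.array([np.cos(np.radians(14)),np.sin(np.radians(14))])
mid=(q.mean(0)+np.array([.5218,-.3164]))/2; F0=mid-.007*X; print('F0',F0.round(4))
```

```text
[ 0.5182 -0.315 ] [ 0.5312 -0.313 ] len 0.10867563508751436 yaw 14.351557874847899
F0 [ 0.5164 -0.3169]
```

Both cameras agree within 3 mm: the face is at (0.5164,-0.3169), yaw about 14.2°. I lower the board just short of the wall, feel for contact and release.

Run:
```python
from lean import *
F0=[.5164,-.3169];yaw=np.radians(14.2);th=np.radians(13);X=np.array([np.cos(yaw),np.sin(yaw),0])
p,n,z=pose(F0,yaw,th,.024,.12); R=best(p,n,z); ctrl.move_linear(p,R,speed=.1)
p=pose(F0,yaw,th,.024,.002)[0]; ctrl.move_linear(p,speed=.12); st('low')
f0=np.mean([status.read_force() for _ in range(8)],0)
for i in range(12):
    p=p+.001*X; ctrl.move_linear(p,speed=.02); f=np.mean([status.read_force() for _ in range(8)],0)-f0
    if f@X<-1.5: break
print('contact after',i+1,'mm',f.round(2))
for j in range(6):
    p=p-[0,0,.001]; ctrl.move_linear(p,speed=.02); f=np.mean([status.read_force() for _ in range(8)],0)-f0
    if f[2]>2: break
print('floor after',j+1,'mm',f.round(2)); st()
save('scene','l1',(100,210,260,330),5)
```

```text
low t 30.3 p [ 0.5123 -0.3183  0.1092] op 0.0096 F [-0.5  0.2 -1.6]
contact after 7 mm [-3.62 -1.9   1.02]
floor after 1 mm [-4.33 -1.53  3.77]
 t 32.3 p [ 0.5182 -0.3165  0.1076] op 0.0101 F [-4.8 -1.3  2.1]
```

View pics/l1.png

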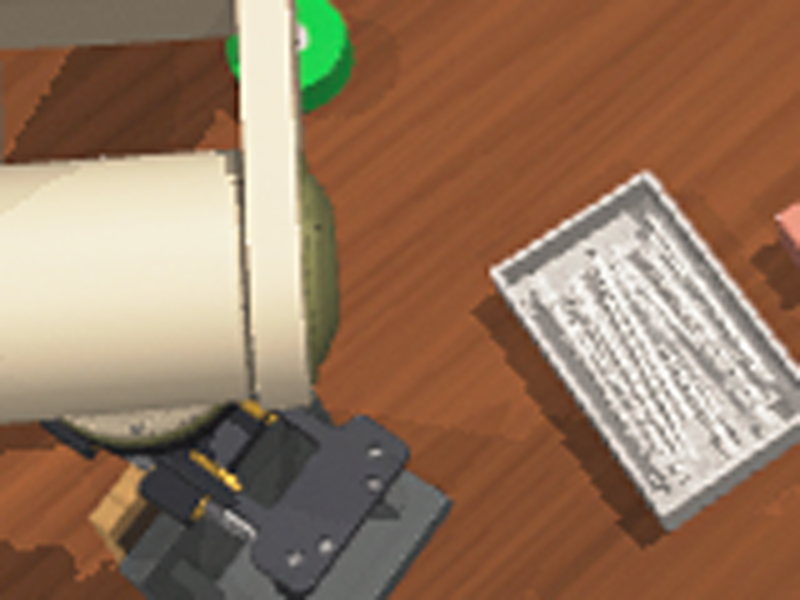

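The arm hides most of it; the board's edge shows at (120,505) in front of the plate, touching wall and bench as expected. I release and withdraw along the slant.

Run:
```python
from lean import *
eoat.set_gripper(.03); st()
u=-np.array(status.read_tcp_rot())[:,2]; p=np.array(status.read_ee_pos())
ctrl.move_linear(p+.09*u,speed=.1); ctrl.goto([.42,-.05,.35],down([.42,-.05,.35],np.radians(14))); ctrl.set_joints(np.array([.906,.381,1.297,0,1.464,-.215])); st()
a=cv2.resize(imaging.grab_frame('top')[195:275,360:440,::-1],(400,400),interpolation=cv2.INTER_CUBIC); b=cv2.resize(imaging.grab_frame('scene')[260:340,100:180,::-1],(400,400),interpolation=cv2.INTER_CUBIC)
cv2.imwrite('pics/fin.png',np.hstack([a,b]))
```

```text
t 32.83 p [ 0.5189 -0.3162  0.1074] op 0.0299 F [-0.1  0.1  0.2]
 t 37.23 p [0.2398 0.4951 0.2468] op 0.03 F [ 0.3  0.3 -0.3]
```

View pics/fin.png

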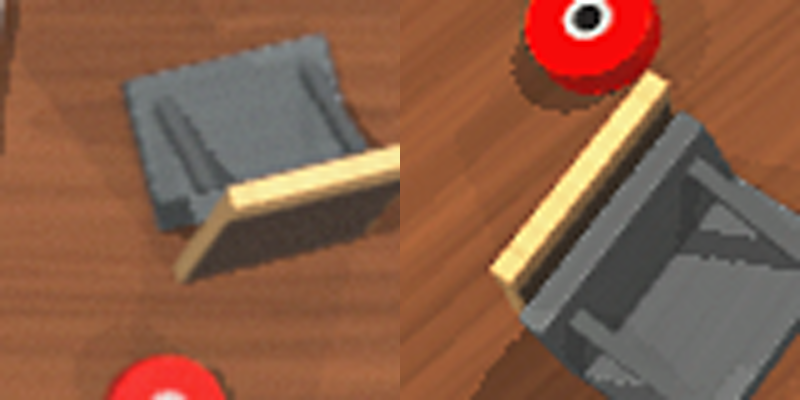

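The board stands slanted against the plate, parallel to it, with its top edge at (490,265)-(648,70) in the scene half. A quick numeric check follows, then hand-in.

Run:
```python
from lean import *
q=np.array([at('scene',(x+.5)/5-.5+100,(y+.5)/5-.5+260,z) for x,y,z in[(90,265,.1386),(248,70,.1386),(270,88,.1364),(115,282,.1364)]])
v=q[1]+q[2]-q[0]-q[3]; yaw=np.radians(14.2); c=q.mean(0)-[.5164,-.3169]
print('yaw',np.degrees(np.arctan2(v[1],v[0]))-90,'len',np.linalg.norm(v)/2,'offset x,y in plate',c@[np.cos(yaw),np.sin(yaw)],c@[-np.sin(yaw),np.cos(yaw)])
f=np.array([.5182,-.315]); print('scene-only y offset',(q.mean(0)-f)@[-np.sin(yaw),np.cos(yaw)])
```

```text
yaw 13.765269461717509 len 0.09802664041063659 offset x,y in plate 0.010265597616513893 0.001959161070014591
scene-only y offset 0.0005587681997956652
```

Board yaw is 13.8° against the plate's 14.2°, it is off centre by no more than 2 mm, and its slant is as planned.

```bash
python3 -c "
from h import *
print(sign_off())"
```

```text
the job is handed in; nothing more can be done
None
```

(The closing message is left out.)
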